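Lay out the hand tools by length on the tool rest

TASK

Lay the four hand tools (screwdriver, marker, tweezers and torch) on the tool rest in order of length, one on each grey strip: the longest on the strip at the end with the tall brass knob, then ever shorter toward the end with the flat cap. Lay each tool straight along its strip, centred on it both along and across; either end may point forward.

Things in the scene. Friction and masses are not known exactly. Their poses are not given: they have to be found in the camera images.
- tool_rest: Fixed bare-aluminium plate lying on the bench, 150 (its x) by 290 (its y) by 6 mm, with four grey plastic strips, each 130 long (along x), 36 wide (along y), their tops 8 mm above the bench. Origin: centre of the plate's underside, on the bench. Strip centres lie at x = 0 and y = -99, -33, +33 and +99 mm in its frame (pitch 66 mm). z up.
- knob: Fixed brass knob, 24 mm across, 32 mm tall, standing on the plate close to one of its two far corners (at x = +55, y = +131 or -131 mm in the plate's frame; its top is 38 mm above the bench). It marks the end where the longest tool goes. Origin: centre of its foot.
- flat_cap: Fixed flat dark steel cap, 14 mm across, 3 mm high, on the plate's other far corner (x = +55, y opposite to the knob's). It marks the end of the shortest tool. Origin: centre of its foot. Round the rest stand fixed: a soldering station 100 mm tall (about x 0.30 to 0.53, y -0.12 to 0.01 m from the robot; carry things over it), a lamp pole (x 0.60, y -0.35) and a tall scanner (x 0.65 to 0.85, y 0): keep clear.
- screwdriver: Loose precision screwdriver with a yellow plastic handle and a thin steel blade, lying on its side, 158 mm long, 0.05 kg. Origin: under the middle of its length; its own x runs along it to the blade's tip. The handle spans x = -78 to +10 mm and is 16 to 19 mm wide and 20 mm high; the blade is 4 mm thick, 8 to 12 mm above the ground. Grip the handle about 20 mm behind the origin (x = -20 mm).
- marker: Loose slim black marker pen, lying, 140 mm long, 10 mm wide, 11 mm high, 0.012 kg. Origin: under the middle of its length; x along it. Grip it at mid length.
- tweezers: Loose bare-steel tweezers, lying flat, 122 mm long, 11 mm wide, 8 mm high, 0.018 kg, rigid. Origin: under the middle of their length; x along them. Grip them at mid length.
- torch: Loose black pocket torch, lying, 100 mm long, 0.07 kg; barrel 16 mm wide, its head (the last 20 mm at +x) 21 mm wide and 21 mm high. Origin: under the middle of its length; x along it toward the head. Grip the barrel at mid length.

How it is judged:
By the outcome, as a careful person would: the job done as asked, in the order asked, and still so for the second after the job is handed in, with the robot touching nothing.
It also fails if it takes over 109 s, if anything falls off the work surface, if the arm or the gripper's body presses on something with over 40 N, if the wrist force passes 120 N, or if a joint passes its speed limit or range.

ROBOT

A 6-joint arm with a two-finger parallel gripper is mounted at the origin on a cart in front of the work surface, level with it; the furniture and walls round the work are solid. World frame = base frame: x ahead of the robot, y to its left, z up, the work surface at z = 0. Lengths are in mm, angles in rad, forces in N, time in s.
With the tool pointing down it reaches from about 350 to 925 mm from the base axis. Payload 6.4 kg.
Tool frame: the origin (TCP) lies on the centre line of the jaws, within the pads' length; the fingertips stand 19 mm ahead of it and the grasp point (between the pads) is the TCP; z points along the fingers, y is the line along which they close (so a half turn about z gives the same grasp; the last joint's range is limited). The gripper opens to 94 mm and grips with 3 to 60 N. Pads are 16 mm wide; open, the fingers measure 119 mm over their backs; the gripper's body (75 mm by 177 mm) begins 78 mm behind the grasp point.
Start: joints at [-1.415, 0.245, 1.558, -0, 1.339, -0.174], TCP at [210.51, -614.979, 224.455] pointing down, gripper open.
Joint ranges: [-3.13, 3.13], [-1.02, 2.26], [0.13, 2.54], [-0.95, 4.09], [0.21, 2.88], [-2.74, 2.74]. Speed limits (rad/s): [2.57, 2.57, 3.14, 3.14, 3.14, 3.14].

INTERFACE

Orientations are given as a unit quaternion [x, y, z, w].
In Python, from plant import observe, eyes, order gives the robot as it stands.
- The arm moves only by the shell command python3 -m jog 'ROWS'. ROWS is JSON, a list of rows, each a list of 3 entries, a list of its own where there are three numbers: the shift along the tool's x, y, z in m, then the turn, a rotation vector about the tool's x, y, z in degrees, then the finger opening in m, from 0 to 0.094. A call has 1 to 5 rows; each row is the pose to reach, as a shift and turn from the pose commanded when the call began, along the tool's axes at that moment; what a row does not reach only later rows make up. A row lasts 1/10 s, in which the tool goes at most 50 mm and 8.59 degrees, less where a joint would pass 70% of its speed; a pose out of reach is approached as far as the arm can. A call with a gripper value outside its range is refused whole. The fingers move at their own pace and stop on an object; the grip force is fixed at half the most. Time passes only in rows, so rows that repeat a pose let the fingers close. It gives the time, the measured TCP pose, the force, the opening and the grip force at its end, in the units of the state.
- observe(): the state, without advancing time (a new reading comes with each control period).
- eyes.get_image(name): name is "side" or "top"; returns a dict with "color" (384x512x3 uint8, red, green, blue), "mtx" (3x3 intrinsics, pixels), "T" (4x4, takes a point from camera to world coordinates). Camera axes: x right, y up, looking along -z (the intrinsics and any distortion apply to the point x, -y, -z); pixel columns grow to the right and rows downward; lengths in mm; the calibration is good to about 2 mm. A picture is of the moment at which its call begins. There is no depth.
- order.finish_job(): hands the job in; it is judged then, once.
The state is a dict: "time_s": time; "joint_pos": joint angles; "qvel": joint speeds; "tau": joint torques, N m; "tcp_pos": TCP position; "orientation": TCP orientation; "force": force on the tool from outside, world axes, zero at the start; "wrist_torque": the same for the moment, N m; "width": finger opening in mm; "finger_force": force on a finger pad.
Only numpy, scipy, OpenCV 4.12 (cv2) and the standard library are available. Lean on these libraries where they do the work, as an engineer would, in place of code of your own. Each camera call takes 0.05 s, during which the arm holds its last target. There are 200 camera calls.

## Working session

There is one attempt and no reset: what is moved stays moved. The work goes in short steps, Python scripts to look and compute and a shell command to move; the robot and the scene stay as the last step left them, time stands still between calls to the robot, and variables do not carry over. Pictures are saved under pics/ and viewed, at most 14 in all, crops included, and the job is handed in when it is done.

```bash
ls; mkdir -p pics; python3 - <<'E'
from plant import observe, eyes
import cv2
print(observe())
for n in("side","top"):
    d=eyes.get_image(n); cv2.imwrite(f"pics/{n}0.png",d["color"][:,:,::-1]); print(n,d["mtx"].tolist(),d["T"].round(4).tolist(),[k for k in d])
E
```

```text
pics
{'time_s': 0.0, 'joint_pos': array([-1.41507947e+00,  2.45792546e-01,  1.55898059e+00,  1.74522404e-06,
        1.33871702e+00, -1.74126722e-01]), 'qvel': array([-1.81482800e-03, -9.91817717e-05, -8.44826130e-04, -5.38699075e-04,
        1.82478028e-03, -1.13996387e-03]), 'tau': array([-9.43908271e-04, -4.15822470e+01, -3.14609921e+01,  6.85201026e-02,
        3.31491488e-02, -1.30100507e-04]), 'tcp_pos': array([ 210.43340968, -614.40377965,  223.377078  ]), 'orientation': array([ 9.86430788e-01,  1.64174908e-01,  9.58203874e-06, -9.48700989e-04]), 'force': array([-0.43435833,  0.09139296, -0.38011315]), 'wrist_torque': array([ 0.0233362 , -0.05536083,  0.01792572]), 'finger_force': 0.0, 'width': 94.17036616086007}
side [[386.46474460151245, 0.0, 265.3265317282369], [0.0, 386.46474460151245, 191.85213724802438], [0.0, 0.0, 1.0]] [[0.982, 0.1308, -0.1363, 416.8427], [-0.1885, 0.6329, -0.7509, -622.3075], [-0.0119, 0.7631, 0.6461, 632.6671], [0.0, 0.0, 0.0, 1.0]] ['color', 'mtx', 'T']
top [[357.4323570640541, 0.0, 252.3587130245963], [0.0, 357.4323570640541, 194.15098097684614], [0.0, 0.0, 1.0]] [[0.3965, 0.8923, -0.2158, 340.9685], [-0.918, 0.387, -0.0864, -2.3322], [0.0064, 0.2324, 0.9726, 1018.9324], [0.0, 0.0, 0.0, 1.0]] ['color', 'mtx', 'T']
```

View pics/side0.png

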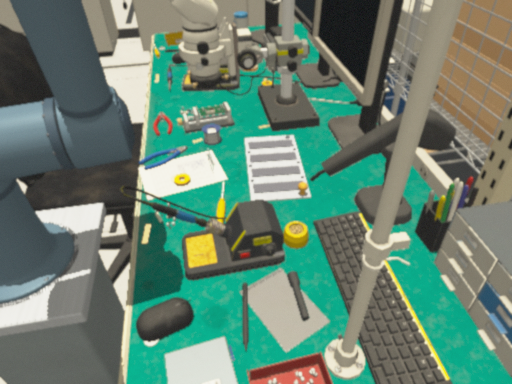

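View pics/top0.png

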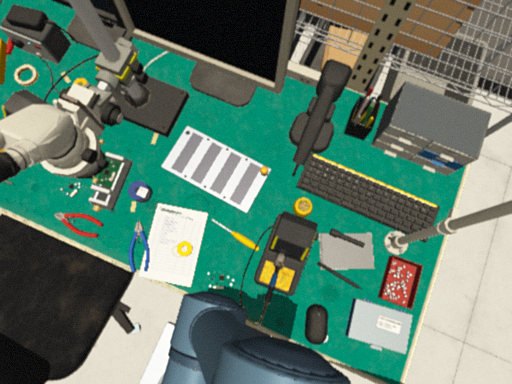

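The side view shows the rest around (275,165) with the knob at (303,187), the screwdriver handle at (221,208), the marker at (245,315) and the torch at (298,295). In the top view the rest is at (217,168), knob (264,171), screwdriver (240,236), marker (340,275), torch (346,237). I haven't found the tweezers yet, so I'll zoom in.

```bash
python3 - <<'E'
import cv2
t=cv2.imread("pics/top0.png");s=cv2.imread("pics/side0.png")
cv2.imwrite("pics/t1.png",cv2.resize(t[120:320,130:390],(780,600),interpolation=cv2.INTER_CUBIC))
cv2.imwrite("pics/s1.png",cv2.resize(s[120:360,125:345],(550,600),interpolation=cv2.INTER_CUBIC))
E
```

```text
(no output)
```

View pics/t1.png

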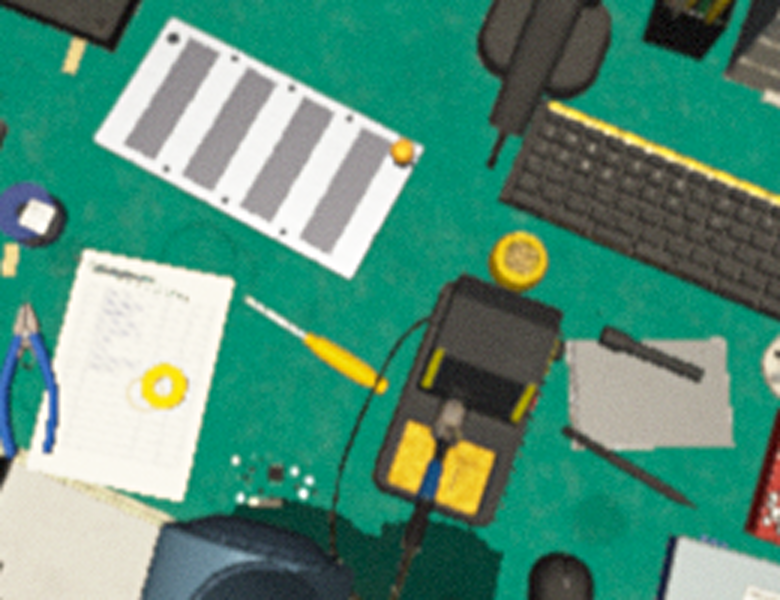

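View pics/s1.png

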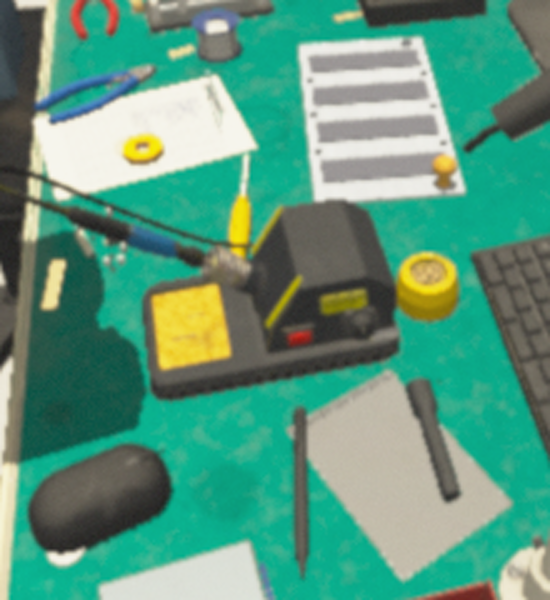

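The top crop shows the knob at crop (402,150), the cap at (173,38), the screwdriver with its tip at (247,298) and butt at (382,387), the torch with its head at (608,338) and tail at (702,376), and the marker from (565,430) to (692,505). The tweezers still aren't visible, so I'll look at the far-left part of the side view.

```bash
cat > h.py <<'E'
import numpy as np, cv2
from plant import observe, eyes
import pickle,os
from scipy.spatial.transform import Rotation as R
F=np.diag([1,-1,-1.])
def ray(d,uv):
    uv=np.atleast_2d(np.array(uv,float)); p=np.c_[uv,np.ones(len(uv))]@np.linalg.inv(d["mtx"]).T
    return d["T"][:3,3],(p@F)@d["T"][:3,:3].T
def at(d,uv,z):
    o,r=ray(d,uv); return o+r*((z-o[2])/r[:,2])[:,None]
def proj(d,P):
    P=np.atleast_2d(P); c=(P-d["T"][:3,3])@d["T"][:3,:3]@F; q=c@d["mtx"].T; return q[:,:2]/q[:,2:]
def tri(ds,uvs):
    A=np.zeros((3,3));b=np.zeros(3)
    for d,uv in zip(ds,uvs):
        o,r=ray(d,uv); r=r[0]/np.linalg.norm(r[0]); M=np.eye(3)-np.outer(r,r); A+=M;b+=M@o
    return np.linalg.solve(A,b)
E
python3 - <<'E'
from h import *
s=cv2.imread("pics/side0.png")
cv2.imwrite("pics/s2.png",cv2.resize(s[20:160,135:345],(780,520),interpolation=cv2.INTER_CUBIC))
d={n:eyes.get_image(n) for n in("side","top")}
pickle.dump(d,open("d0.pkl","wb"))
t=lambda x,y:(130+x/3,120+y/3)
s1=lambda x,y:(125+x/2.5,120+y/2.5)
S,T=d["side"],d["top"]
for n,a,b in [("torch head",(428-8+0,383),(606,337)),("torch tail",(450,495),(702,376)),("marker A",(300,412),(565,430)),("marker B",(302,575),(692,505)),
 ("sd tip",(247,155),(247,298)),("sd butt",(237,253),(382,387)),("plate a",(314,200),(351,278)),("b",(300,46),(97,138)),("c",(424,38),(173,18)),("d knobcorner",(465,192),(424,150)),("knobtop",(445,160),(402,148))]:
    print(n,tri([S,T],[s1(*a),t(*b)]).round(1),at(S,s1(*a),6).round(0)[0,:2],at(T,t(*b),6).round(0)[0,:2])
E
```

```text
torch head [ 552.  -162.6   18. ] [ 556. -153.] [ 553. -164.]
torch tail [ 552.5 -258.7   12.1] [ 553. -255.] [ 555. -260.]
marker A [ 457.2 -160.1    3.2] [ 457. -162.] [ 457. -160.]
marker B [ 439.5 -291.9    1.8] [ 439. -294.] [ 440. -291.]
sd tip [451.3 162.9   9. ] [451. 167.] [452. 163.]
sd butt [425.5  11.9  18. ] [426.  24.] [426.  12.]
plate a [508.1  79.9   8.9] [508.  83.] [509.  80.]
b [537.8 367.6   2.8] [536. 362.] [538. 367.]
c [686.3 354.9   1.8] [686. 349.] [683. 353.]
d knobcorner [656.   65.3   5.4] [656.  65.] [656.  65.]
knobtop [639.6  83.5  34.5] [650. 117.] [649.  86.]
```

View pics/s2.png

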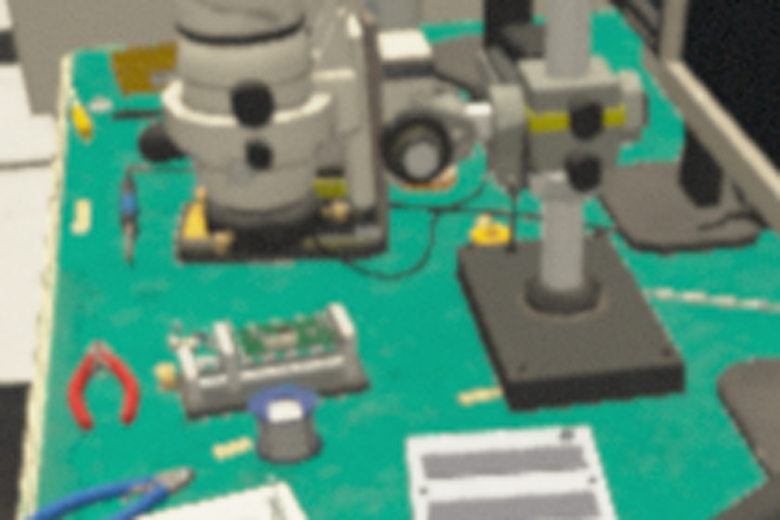

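The far-left view shows only pliers, a microscope and a stand. The one candidate is a pale thin bar at side px (311..350, 98..102), matching a light line in the top view near (135..168, 50..68).

```bash
python3 - <<'E'
from h import *
d=pickle.load(open("d0.pkl","rb"));S,T=d["side"],d["top"]
print(at(S,[(311,98),(350,102)],4).round(0), proj(T,at(S,[(311,98),(350,102)],4)).round(0))
print(at(T,[(135,68),(168,50)],4).round(0))
a=cv2.resize(T["color"][30:100,110:230,::-1],(780,455),interpolation=cv2.INTER_CUBIC)
cv2.imwrite("pics/t2.png",a)
E
```

```text
[[803. 578.   4.]
 [926. 520.   4.]] [[141.  68.]
 [174.  43.]]
[[796. 594.   4.]
 [897. 527.   4.]]
```

View pics/t2.png

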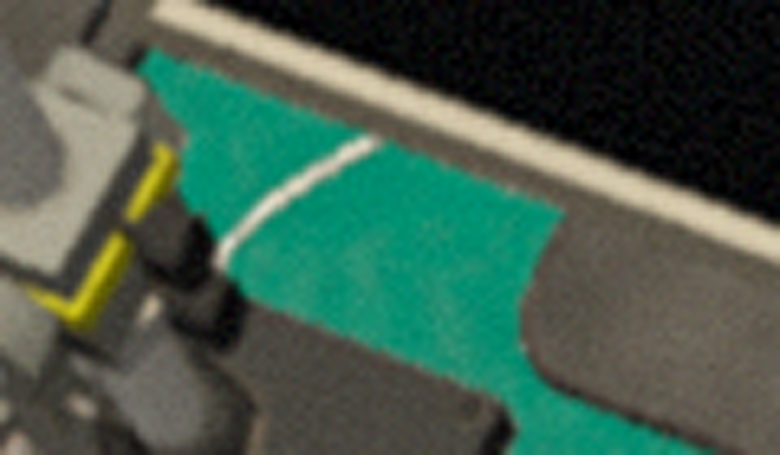

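That's a curved cable, not the tweezers. Bare steel on the light grey sheet (top 345,252) could be low contrast, so I'll enhance that area and the white paper side by side.

```bash
python3 - <<'E'
from h import *
d=pickle.load(open("d0.pkl","rb"));S,T=d["side"],d["top"]
def c(I,y0,y1,x0,x1):
    g=cv2.resize(I["color"][y0:y1,x0:x1,::-1],(400,300),interpolation=cv2.INTER_CUBIC)
    l=cv2.cvtColor(g,cv2.COLOR_BGR2LAB); l[:,:,0]=cv2.createCLAHE(4,(4,4)).apply(l[:,:,0]); return cv2.cvtColor(l,cv2.COLOR_LAB2BGR)
a=np.vstack([np.hstack([c(T,220,295,305,405),c(S,265,355,225,345)]),np.hstack([c(T,195,300,130,270),c(S,120,200,130,240)])])
cv2.imwrite("pics/c3.png",a)
E
```

```text
(no output)
```

View pics/c3.png

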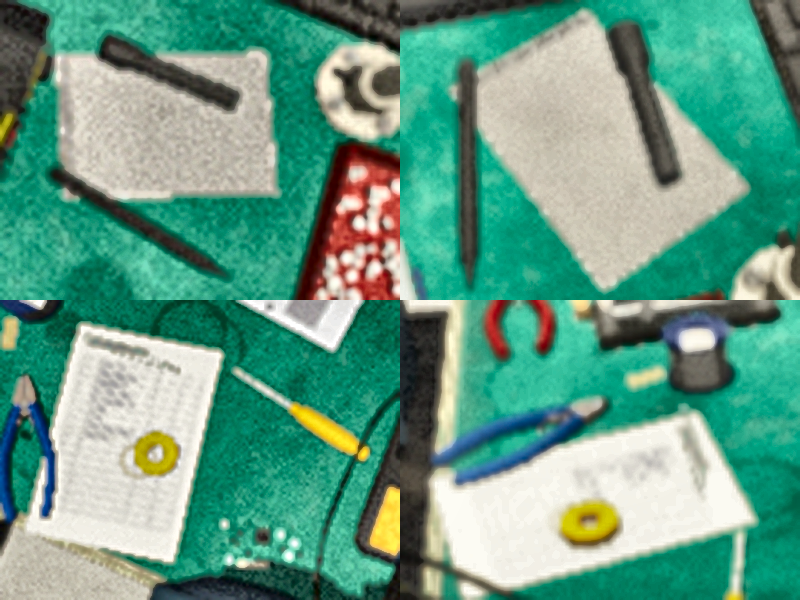

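On the white paper, a greenish-grey bar runs from about (161,209) to (193,221) in the top view and from (208,151) to (214,171) in the side view. I'll check its length.

```bash
python3 - <<'E'
from h import *
d=pickle.load(open("d0.pkl","rb"));S,T=d["side"],d["top"]
t=lambda x,y:(130+x*.35,195+(y-300)*.35); s=lambda x,y:(130+(x-400)*.275,120+(y-300)*80/300)
for a,b in [((88,337),(687,412)),((182,372),(705,490))]:
    print(tri([T,S],[t(*a),s(*b)]).round(1),at(T,t(*a),4).round(0),at(S,s(*b),4).round(0))
# full-pixel checks: plate corners fit
from scipy.optimize import least_squares
t1=lambda x,y:(130+x/3,120+y/3); s1=lambda x,y:(125+x/2.5,120+y/2.5)
loc=np.array([[-75,-145,6],[-75,145,6],[75,145,6],[75,-145,6],[55,-131,22]])
uT=np.array([t1(*p) for p in [(351,278),(95,138),(173,17),(424,151),(404,151)]])
uS=np.array([s1(*p) for p in [(314,200),(299,45),(424,38),(465,192),(444,172)]])
def f(p):
    W=np.c_[loc[:,:2]@R.from_euler('z',p[2]).as_matrix()[:2,:2].T+p[:2],loc[:,2]]
    return np.r_[(proj(T,W)-uT).ravel(),(proj(S,W)-uS).ravel()]
r=least_squares(f,[600,215,0.1]);print(r.x,r.fun.reshape(-1,2).round(1).tolist())
E
```

```text
[423.7 311.3  13.8] [[423. 314.   4.]] [[425. 326.   4.]]
[428.9 209.7  14. ] [[429. 212.   4.]] [[430. 223.   4.]]
[ 5.96832077e+02  2.16789090e+02 -1.00300139e-01] [[-0.2, 0.5], [-0.2, 0.2], [0.3, -0.4], [0.3, -0.7], [-0.3, 1.2], [0.1, 0.8], [0.3, -0.7], [-0.4, -0.8], [0.4, -0.2], [0.2, -0.2]]
```

```bash
python3 - <<'E'
from h import *
d=pickle.load(open("d0.pkl","rb"));S,T=d["side"],d["top"]
t1=lambda x,y:(130+x/3,120+y/3); s1=lambda x,y:(125+x/2.5,120+y/2.5)
print("scanner tip",tri([S,T],[s1(468,149),t1(491,165)]).round(0))
def axis(I,mask,roi,z):
    y0,y1,x0,x1=roi; m=np.zeros(mask.shape,np.uint8); m[y0:y1,x0:x1]=mask[y0:y1,x0:x1]
    n,l,st,c=cv2.connectedComponentsWithStats(m); k=1+np.argmax(st[1:,4]); ys,xs=np.where(l==k)
    P=at(I,np.c_[xs,ys],z)[:,:2]; mu=P.mean(0); u=np.linalg.svd(P-mu,full_matrices=False)[2][0]
    s=(P-mu)@u; w=(P-mu)@np.array([-u[1],u[0]])
    mid=mu+u*(s.max()+s.min())/2
    print(st[k],"mid",mid.round(1),"ang",np.degrees(np.arctan2(u[1],u[0])).round(1),"len",np.ptp(s).round(0),"w",np.ptp(w).round(0))
def hsv(I): return cv2.cvtColor(I["color"],cv2.COLOR_RGB2HSV)
for n,I,rs in (("T",T,[(232,262,215,262),(225,250,328,366),(258,292,314,366)]),("S",S,[(195,228,205,235),(268,325,285,315),(280,355,238,252)])):
    h=hsv(I); yel=((h[...,0]>17)&(h[...,0]<35)&(h[...,1]>120)&(h[...,2]>120)).astype(np.uint8)
    dark=(h[...,2]<85).astype(np.uint8)
    print(n); axis(I,yel,rs[0],10);axis(I,dark,rs[1],9);axis(I,dark,rs[2],6)
E
```

```text
scanner tip [632.  -1. 115.]
T
[231 232  28  19 188] mid [433.3  53.8] ang -99.6 len 88.0 w 19.0
[330 229  34  18 157] mid [ 554.1 -206.6] ang -90.4 len 98.0 w 18.0
[318 262  42  26 134] mid [ 449.2 -221.2] ang 82.2 len 129.0 w 9.0
S
[217 198   8  26 168] mid [431.9  57.3] ang -97.6 len 87.0 w 17.0
[298 302  10  18  30] mid [ 549.  -240.8] ang -81.7 len 37.0 w 9.0
[243 286   1   2   2] mid [ 452.6 -165.4] ang -98.3 len 2.0 w 0.0
```

```bash
cat > go.py <<'E'
import sys; from h import *
# go.py x y z phi : shift along present tool axes [m], turn [deg]
x,y,z,phi=map(float,sys.argv[1:5]); o=observe(); A=R.from_quat(o["orientation"])
c,s=np.cos(np.radians(phi)),np.sin(np.radians(phi)); B=R.from_matrix(np.array([[c,s,0],[s,-c,0],[0,0,-1]]))
print("now",o["time_s"],o["tcp_pos"].round(1),"phi",np.degrees(np.arctan2(*A.as_matrix()[1::-1,0])).round(1),"q",o["joint_pos"].round(2),"w",round(o["width"],1),"F",o["force"].round(1))
print("shift",(A.inv().apply(np.array([x,y,z])-o["tcp_pos"])/1000).round(4),"turn",(A.inv()*B).as_rotvec(degrees=True).round(1))
E
python3 go.py 435 69.3 200 80.6
```

```text
now 0.2 [ 210.5 -614.6  223.8] phi 18.9 q [-1.42  0.25  1.56 -0.    1.34 -0.17] w 93.9 F [-0.7  0.1  0.1]
shift [ 0.4339 -0.5743  0.0245] turn [ -0.1  -0.  -61.7]
```

```bash
python3 -m jog '[[[0.15,-0.195,0],[0,0,0],0.05],[[0.15,-0.195,0],[0,0,0],0.05],[[0.15,-0.195,0],[0,0,0],0.05],[[0.15,-0.195,0],[0,0,0],0.05],[[0.15,-0.195,0],[0,0,0],0.05]]' && python3 -m jog '[[[0.15,-0.195,0],[0,0,0],0.05],[[0.15,-0.195,0],[0,0,0],0.05],[[0.15,-0.195,0],[0,0,0],0.05],[[0.15,-0.195,0],[0,0,0],0.05],[[0.15,-0.195,0],[0,0,0],0.05]]' ; python3 go.py 435 69.3 200 80.6
```

```text
time_s: 0.7
tcp_pos: [289.6, -379.7, 224.1]
orientation: [0.986, 0.164, 0.0, -0.0]
force: [1.5, -0.8, 0.2]
width: 57.5
finger_force: 0.0
time_s: 1.2
tcp_pos: [368.2, -146.8, 224.5]
orientation: [0.986, 0.164, 0.0, 0.0]
force: [0.1, 0.0, 0.3]
width: 50.2
finger_force: 0.0
now 1.2 [ 368.2 -146.8  224.5] phi 18.9 q [-0.67 -0.41  2.17  0.    1.38  0.57] w 50.2 F [0.1 0.  0.3]
shift [ 0.1331 -0.1828  0.0245] turn [  0.   -0.  -61.7]
```

```bash
python3 -m jog '[[[0.133,-0.183,0],[0,0,-42],0.05],[[0.133,-0.183,0],[0,0,-42],0.05],[[0.133,-0.183,0],[0,0,-42],0.05],[[0.133,-0.183,0],[0,0,-42],0.05],[[0.133,-0.183,0.02],[0,0,-42],0.05]]' ; python3 go.py 435 69.3 27 80.6
python3 -c "
from h import *
cv2.imwrite('pics/t4.png',cv2.resize(eyes.get_image('top')['color'][195:345,130:330,::-1],(800,600),interpolation=cv2.INTER_CUBIC))"
```

```text
time_s: 1.7
tcp_pos: [436.7, 70.4, 206.9]
orientation: [0.86, 0.511, 0.003, 0.002]
force: [-0.1, -0.2, 0.3]
width: 50.2
finger_force: 0.0
now 1.7 [436.7  70.4 206.9] phi 61.4 q [-0.1  -0.26  2.09  0.    1.3   0.4 ] w 50.2 F [-0.1 -0.2  0.3]
shift [-0.0023 -0.0019  0.1799] turn [  0.3  -0.1 -19.2]
```

View pics/t4.png

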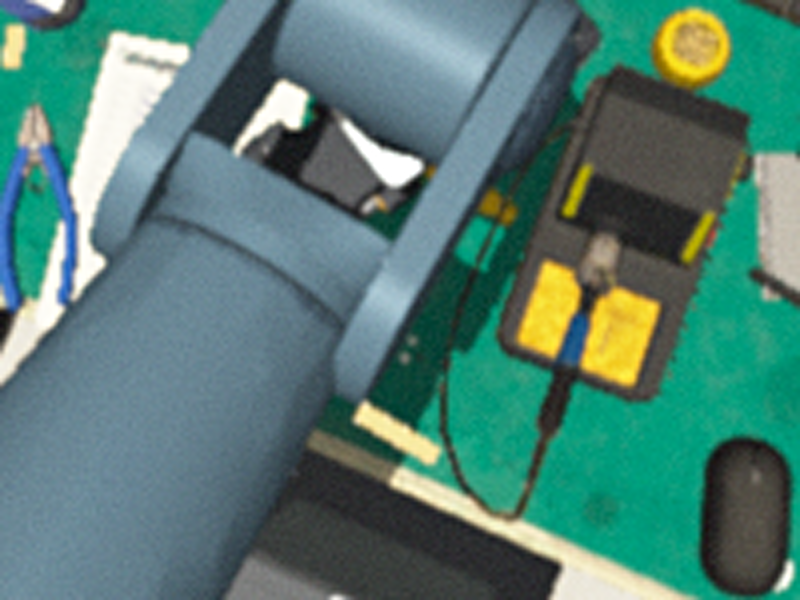

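The picture shows bare bench and tape to the left of the station, with no tweezers there, so the bar on the paper remains the candidate. I'll grasp the screwdriver now.

```bash
python3 -m jog '[[[-0.002,-0.002,0.05],[0,0,-8.5],0.05],[[-0.002,-0.002,0.1],[0,0,-17],0.05],[[-0.002,-0.002,0.14],[0,0,-19.2],0.05],[[-0.002,-0.002,0.17],[0,0,-19.2],0.05],[[-0.002,-0.002,0.182],[0,0,-19.2],0.05]]' && python3 -m jog '[[[0,0,0],[0,0,0],0.0],[[0,0,0],[0,0,0],0.0],[[0,0,0],[0,0,0],0.0],[[0,0,0],[0,0,0],0.0],[[0,0,0],[0,0,0],0.0]]'; python3 go.py 435 69.3 150 -5.7
```

```text
time_s: 2.25
tcp_pos: [429.3, 66.6, 19.6]
orientation: [0.766, 0.643, -0.002, -0.002]
force: [-0.1, -0.4, -0.3]
width: 50.3
finger_force: 0.0
time_s: 2.75
tcp_pos: [432.8, 66.5, 23.5]
orientation: [0.766, 0.643, 0.001, 0.001]
force: [0.5, -0.4, 3.2]
width: 16.6
finger_force: 30.0
now 2.75 [432.8  66.5  23.5] phi 80.1 q [-0.11  0.05  2.2  -0.    0.89  0.07] w 16.6 F [ 0.5 -0.4  3.2]
shift [ 0.0032  0.002  -0.1265] turn [ 0.1 -0.1 85.8]
```

```bash
python3 -m jog '[[[0,0,-0.05],[0,0,0],0.0],[[0,0,-0.09],[0,0,8],0.0],[[0.02,0.03,-0.12],[0,0,16.5],0.0],[[0.045,0.065,-0.12],[0,0,25],0.0],[[0.07,0.1,-0.12],[0,0,33.5],0.0]]'; python3 go.py 564.6 120.5 120 -5.7
```

```text
time_s: 3.25
tcp_pos: [544.6, 119.1, 144.5]
orientation: [0.92, 0.393, 0.002, 0.001]
force: [-0.3, -0.3, 0.2]
width: 16.7
finger_force: 30.0
now 3.25 [544.6 119.1 144.5] phi 46.2 q [ 0.01  0.12  1.86 -0.    1.16  0.78] w 16.7 F [-0.3 -0.3  0.2]
shift [0.0148 0.0134 0.0246] turn [ 0.1 -0.2 51.9]
```

```bash
python3 -m jog '[[[0.015,0.013,0.02],[0,0,8.5],0.0],[[0.015,0.013,0.03],[0,0,17],0.0],[[0.015,0.013,0.03],[0,0,25.5],0.0],[[0.015,0.013,0.03],[0,0,34],0.0],[[0.015,0.013,0.03],[0,0,42],0.0]]'; python3 -m jog '[[[0,0,0.02],[0,0,8.5],0.0],[[0,0,0.045],[0,0,10],0.0],[[0,0,0.06],[0,0,10],0.0],[[0,0,0.06],[0,0,10],0.0],[[0,0,0.06],[0,0,10],0.0]]'; python3 go.py 564.6 120.5 33 -5.7
python3 -c "
from h import *
I=eyes.get_image('side');pickle.dump(I,open('s5.pkl','wb'))
cv2.imwrite('pics/s5.png',cv2.resize(I['color'][110:230,200:360,::-1],(800,600),interpolation=cv2.INTER_CUBIC))"
```

```text
time_s: 3.75
tcp_pos: [562.0, 120.4, 112.3]
orientation: [0.999, 0.037, -0.0, -0.0]
force: [-0.3, -0.6, -1.2]
width: 16.6
finger_force: 30.0
time_s: 4.25
tcp_pos: [562.4, 120.3, 52.7]
orientation: [0.999, -0.047, 0.0, -0.0]
force: [-0.0, -0.4, 0.0]
width: 16.5
finger_force: 30.0
now 4.25 [562.4 120.3  52.7] phi -5.4 q [0.01 0.29 1.85 0.   1.   1.68] w 16.5 F [-0.  -0.4  0. ]
shift [ 0.0022 -0.0004  0.0197] turn [-0.  -0.   0.3]
```

View pics/s5.png

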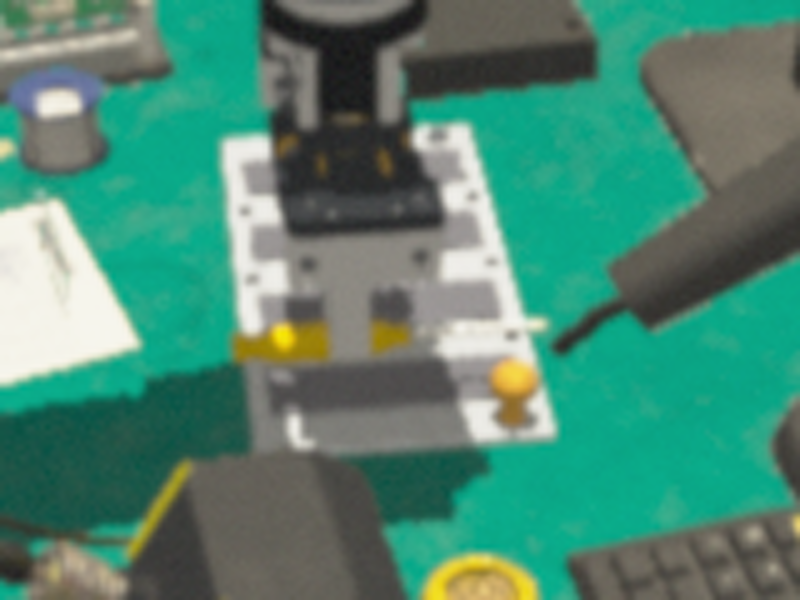

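The screwdriver is held straight, with its butt at full px (247,179.6) and tip at (309.4,174.4), above the knob-end strip. I'll check its midpoint.

```bash
python3 -c "
from h import *
I=pickle.load(open('s5.pkl','rb'))
P=at(I,[(247,179.6),(309.6,174.4)],39);print(P,P.mean(0),np.linalg.norm(P[1]-P[0]),np.degrees(np.arctan2(*(P[1]-P[0])[1::-1])))"
```

```text
[[506.53380072 122.85994646  39.        ]
 [663.4941783  111.66762999  39.        ]] [585.01398951 117.26378822  39.        ] 157.35891483613275 -4.07866578193747
```

```bash
python3 -m jog '[[[0.002,-0.001,0.01],[0,0,0.3],0.0],[[0.002,-0.001,0.018],[0,0,0.3],0.0],[[0.002,-0.001,0.021],[0,0,0.3],0.0],[[0.002,-0.001,0.021],[0,0,0.3],0.0],[[0.002,-0.001,0.021],[0,0,0.3],0.0]]'; python3 -m jog '[[[0,0,0],[0,0,0],0.04],[[0,0,0],[0,0,0],0.04],[[0,0,0],[0,0,0],0.04],[[0,0,-0.03],[0,0,0],0.04],[[0,0,-0.08],[0,0,0],0.04]]';python3 -m jog '[[[0,0,-0.05],[0,0,0],0.05],[[0,0,-0.1],[0,0,0],0.05],[[-0.04,0,-0.11],[0,0,0],0.05],[[-0.08,0,-0.11],[0,0,0],0.05],[[-0.12,0.03,-0.11],[0,0,-8],0.05]]'; python3 go.py 450 -221 150 82
```

```text
time_s: 4.8
tcp_pos: [564.2, 121.2, 31.5]
orientation: [0.999, -0.05, -0.0, -0.0]
force: [-1.7, -0.2, 1.8]
width: 16.4
finger_force: 30.0
time_s: 5.3
tcp_pos: [561.2, 121.0, 108.5]
orientation: [0.999, -0.05, -0.004, 0.0]
force: [-0.2, -0.2, 0.1]
width: 39.7
finger_force: 0.0
time_s: 5.8
tcp_pos: [441.0, 104.4, 222.2]
orientation: [1.0, 0.023, 0.001, -0.0]
force: [-0.8, 0.3, 0.7]
width: 49.8
finger_force: 0.0
now 5.8 [441.  104.4 222.2] phi 2.7 q [-0.02 -0.24  2.05  0.    1.33  1.51] w 49.8 F [-0.8  0.3  0.7]
shift [-0.0063  0.3255  0.0721] turn [  0.1  -0.1 -79.3]
```

```bash
python3 -m jog '[[[-0.006,0.05,0],[0,0,-8.5],0.05],[[-0.006,0.1,0],[0,0,-17],0.05],[[-0.006,0.15,0],[0,0,-25.5],0.05],[[-0.006,0.2,0],[0,0,-34],0.05],[[-0.006,0.245,0],[0,0,-42],0.05]]'; python3 go.py 448.5 -225 80 82.2
```

```text
time_s: 6.3
tcp_pos: [444.7, -109.9, 221.7]
orientation: [0.943, 0.333, 0.0, 0.0]
force: [0.6, -0.6, -0.0]
width: 50.0
finger_force: 0.0
now 6.3 [ 444.7 -109.9  221.7] phi 38.9 q [-0.49 -0.22  2.03  0.    1.33  0.4 ] w 50.0 F [ 0.6 -0.6 -0. ]
shift [-0.0694  0.0918  0.1418] turn [  0.1  -0.  -43.3]
```

```bash
python3 -m jog '[[[-0.028,0.037,0],[0,0,-8.5],0.05],[[-0.056,0.074,0.02],[0,0,-17],0.05],[[-0.069,0.092,0.06],[0,0,-25.5],0.05],[[-0.069,0.092,0.1],[0,0,-34],0.05],[[-0.069,0.092,0.14],[0,0,-42.5],0.05]]';python3 -m jog '[[[0,0,0],[0,0,-1],0.05],[[0,0,0],[0,0,-1],0.05],[[0,0,0],[0,0,-1],0.05]]'; python3 go.py 448.5 -225 20.5 82.2; python3 -c "
from h import *
cv2.imwrite('pics/s6.png',cv2.resize(eyes.get_image('side')['color'][265:365,215:345,::-1],(780,600),interpolation=cv2.INTER_CUBIC))"
```

```text
time_s: 6.8
tcp_pos: [448.3, -224.4, 80.2]
orientation: [0.762, 0.648, 0.0, 0.0]
force: [0.7, -0.7, -0.1]
width: 49.9
finger_force: 0.0
time_s: 7.1
tcp_pos: [450.0, -224.3, 84.1]
orientation: [0.758, 0.652, 0.0, 0.002]
force: [0.3, -0.7, -0.5]
width: 49.6
finger_force: 0.0
now 7.1 [ 450.  -224.3   84.1] phi 81.4 q [-0.69  0.08  2.03  0.    1.03 -0.54] w 49.6 F [ 0.3 -0.7 -0.5]
shift [-0.0008 -0.0016  0.0636] turn [ 0.2  0.1 -0.8]
```

View pics/s6.png

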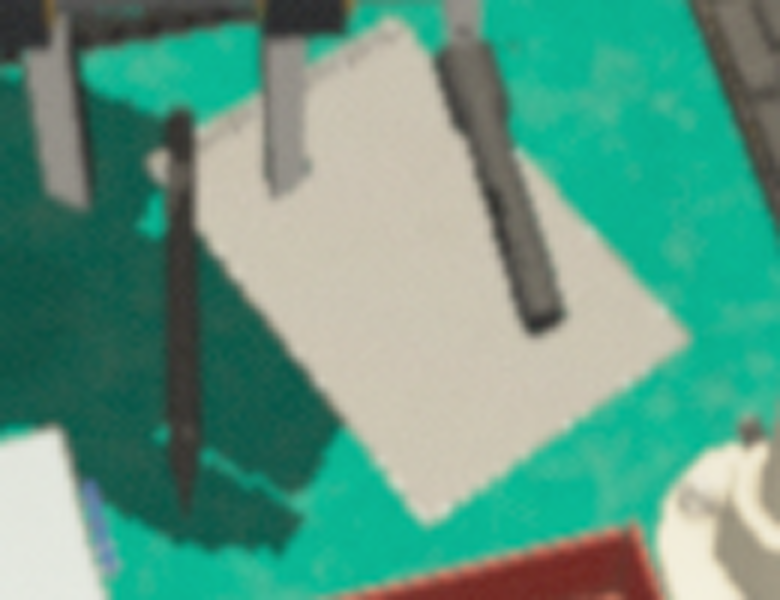

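The side crop shows the jaws straddling the marker, whose ends are at full px (245,283) and (246,350.3). The torch runs from about (293,273) to (306,319).

```bash
python3 -c "
from h import *
I=pickle.load(open('s5.pkl','rb'))
P=at(I,[(245,283),(246,350.3)],5);print(P.round(1),P.mean(0),np.linalg.norm(P[1]-P[0]),np.degrees(np.arctan2(*(P[0]-P[1])[1::-1])))"; python3 go.py 449 -228 20.5 82.2;
```

```text
[[ 457.8 -157.3    5. ]
 [ 438.8 -294.3    5. ]] [ 448.29468835 -225.77323952    5.        ] 138.2930340835423 82.13513111687806
now 7.15 [ 450.1 -224.3   84.2] phi 81.5 q [-0.69  0.08  2.03  0.    1.03 -0.54] w 49.8 F [ 0.2 -0.8  0.3]
shift [-0.0036 -0.0008  0.0638] turn [ 0.2  0.1 -0.7]
```

```bash
python3 -m jog '[[[-0.002,-0.0015,0.03],[0,0,-0.7],0.04],[[-0.002,-0.0015,0.055],[0,0,-0.7],0.04],[[-0.002,-0.0015,0.063],[0,0,-0.7],0.04],[[-0.002,-0.0015,0.063],[0,0,-0.7],0.04]]' ; python3 -m jog '[[[0,0,0],[0,0,0],0.0],[[0,0,0],[0,0,0],0.0],[[0,0,0],[0,0,0],0.0],[[0,0,0],[0,0,0],0.0],[[0,0,0],[0,0,0],0.0]]'; python3 go.py 500 -130 200 -5.7
```

```text
time_s: 7.55
tcp_pos: [447.7, -225.7, 20.1]
orientation: [0.754, 0.657, 0.0, 0.001]
force: [0.3, -0.9, 0.1]
width: 39.8
finger_force: 0.0
time_s: 8.05
tcp_pos: [447.1, -225.4, 19.3]
orientation: [0.753, 0.658, 0.0, 0.001]
force: [-1.2, 0.8, 5.9]
width: 10.1
finger_force: 30.6
now 8.05 [ 447.1 -225.4   19.3] phi 82.2 q [-0.69  0.2   2.04 -0.    0.9  -0.56] w 10.1 F [-1.2  0.8  5.9]
shift [ 0.1016  0.0397 -0.1807] turn [ 0.1 -0.  87.9]
```

```bash
python3 -m jog '[[[0,0,-0.05],[0,0,0],0.0],[[0,0,-0.1],[0,0,8.5],0.0],[[0,0,-0.15],[0,0,17],0.0],[[0.03,0.01,-0.185],[0,0,25.5],0.0],[[0.075,0.02,-0.19],[0,0,34],0.0]]'; python3 go.py 580 184 205 -5.7
```

```text
time_s: 8.55
tcp_pos: [478.2, -159.0, 214.0]
orientation: [0.912, 0.41, 0.003, 0.005]
force: [1.1, -0.8, 0.1]
width: 10.0
finger_force: 30.0
now 8.55 [ 478.2 -159.   214. ] phi 48.4 q [-0.55 -0.1   1.94 -0.    1.29  0.18] w 10.0 F [ 1.1 -0.8  0.1]
shift [ 0.3241 -0.1515  0.008 ] turn [ 0.5 -0.4 54.1]
```

```bash
python3 -m jog '[[[0.034,-0.027,0],[0,0,8.5],0.0],[[0.068,-0.054,0],[0,0,17],0.0],[[0.102,-0.081,0],[0,0,25.5],0.0],[[0.136,-0.108,0],[0,0,34],0.0],[[0.17,-0.136,0],[0,0,42],0.0]]'; python3 go.py 593.5 184 100 -5.7
```

```text
time_s: 9.05
tcp_pos: [484.3, 55.2, 207.9]
orientation: [0.996, 0.086, 0.0, -0.0]
force: [-0.1, -0.1, -0.4]
width: 10.4
finger_force: 30.0
now 9.05 [484.3  55.2 207.9] phi 9.9 q [-0.12 -0.13  1.98  0.    1.29  1.28] w 10.4 F [-0.1 -0.1 -0.4]
shift [ 0.1297 -0.1082  0.1079] turn [-0.  -0.  15.6]
```

```bash
python3 -m jog '[[[0.032,-0.027,0],[0,0,6],0.0],[[0.064,-0.054,0],[0,0,12],0.0],[[0.096,-0.08,0],[0,0,12],0.0],[[0.13,-0.108,0.03],[0,0,12],0.0],[[0.13,-0.108,0.07],[0,0,12],0.0]]';python3 -m jog '[[[0,0,0.05],[0,0,0],0.0],[[0,0,0.075],[0,0,0],0.0],[[0,0,0.075],[0,0,0],0.0],[[0,0,0.075],[0,0,0],0.0]]'; python3 go.py 593.5 184 28.5 -5.7; python3 -c "
from h import *
I=eyes.get_image('side');pickle.dump(I,open('s7.pkl','wb'))
cv2.imwrite('pics/s7.png',cv2.resize(I['color'][110:230,200:360,::-1],(800,600),interpolation=cv2.INTER_CUBIC))"
```

```text
time_s: 9.55
tcp_pos: [597.5, 186.1, 139.9]
orientation: [1.0, -0.014, 0.004, -0.001]
force: [-1.1, -0.2, -1.1]
width: 10.1
finger_force: 30.0
time_s: 9.95
tcp_pos: [593.7, 182.8, 63.4]
orientation: [1.0, -0.016, 0.0, -0.0]
force: [-0.3, 0.3, -0.0]
width: 9.9
finger_force: 30.0
now 9.95 [593.7 182.8  63.4] phi -1.8 q [0.12 0.37 1.73 0.   1.05 1.72] w 9.9 F [-0.3  0.3 -0. ]
shift [-0.0002 -0.0012  0.0349] turn [-0.  -0.   3.9]
```

View pics/s7.png

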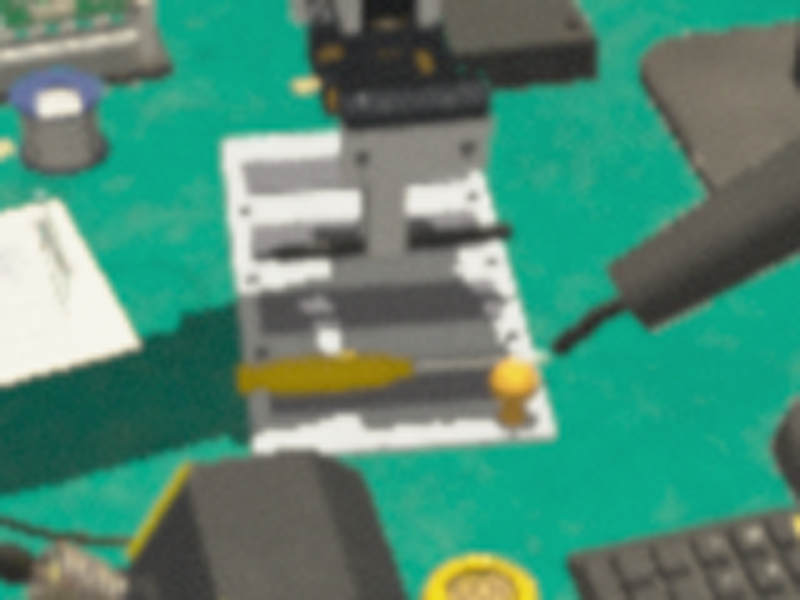

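The screwdriver lies on the knob-end strip, with its butt at full px (247.6,185.6) and tip at about (309.4,181.4). The held marker spans (253.6,160) to (302,156.4).

```bash
python3 -c "
from h import *
I=pickle.load(open('s7.pkl','rb'))
f=lambda x,y:(200+x/5,110+y/5)
for a,b,z in [((268,250),(511,231),49),((238,378),(547,356),18)]:
  P=at(I,[f(*a),f(*b)],z);print(P.round(1),P.mean(0),np.linalg.norm(P[1]-P[0]),np.degrees(np.arctan2(*(P[1]-P[0])[1::-1])))
print((proj(I,[[587,118.3,8],[524,124.6,8],[650,112,8]])-[200,110])*5)"
```

```text
[[534.3 187.6  49. ]
 [661.7 178.4  49. ]] [598.01500423 182.98298837  49.        ] 127.80356537491772 -4.155617075735215
[[507.5 124.9  18. ]
 [664.  110.5  18. ]] [585.73365254 117.72984603  18.        ] 157.1791113313552 -5.2639702158686985
[[395.32023452 381.21145683]
 [271.15232541 389.4907624 ]
 [518.51780707 372.99685165]]
```

```bash
python3 -m jog '[[[0,-0.001,0.015],[0,0,3.9],0.0],[[0,-0.001,0.028],[0,0,3.9],0.0],[[0,-0.001,0.035],[0,0,3.9],0.0],[[0,-0.001,0.035],[0,0,3.9],0.0],[[0,-0.001,0.035],[0,0,3.9],0.0]]'; python3 -m jog '[[[0,0,0],[0,0,0],0.035],[[0,0,0],[0,0,0],0.035],[[0,0,0],[0,0,0],0.035],[[0,0,-0.03],[0,0,0],0.035],[[0,0,-0.08],[0,0,0],0.035]]';python3 -m jog '[[[0,0,-0.05],[0,0,0],0.05],[[0,0,-0.1],[0,0,0],0.05],[[-0.05,0,-0.11],[0,0,0],0.05],[[-0.1,0,-0.11],[0,0,0],0.05],[[-0.13,0.04,-0.11],[0,0,-8],0.05]]'; python3 go.py 490 -50 210 30
```

```text
time_s: 10.5
tcp_pos: [593.9, 183.8, 28.6]
orientation: [0.999, -0.05, 0.0, -0.0]
force: [-0.4, 0.3, -0.2]
width: 10.3
finger_force: 30.0
time_s: 11.0
tcp_pos: [590.4, 183.3, 105.0]
orientation: [0.999, -0.05, -0.004, 0.001]
force: [0.4, -0.1, 0.5]
width: 35.1
finger_force: 0.0
time_s: 11.5
tcp_pos: [458.4, 159.5, 218.8]
orientation: [1.0, 0.024, 0.001, -0.0]
force: [0.2, -0.5, 0.5]
width: 50.0
finger_force: 0.0
now 11.5 [458.4 159.5 218.8] phi 2.8 q [ 0.1  -0.15  1.98  0.    1.31  1.62] w 50.0 F [ 0.2 -0.5  0.5]
shift [0.0214 0.2108 0.0086] turn [ -0.   -0.1 -27.2]
```

```bash
python3 -m jog '[[[0.004,0.05,0],[0,0,-8.5],0.05],[[0.008,0.1,0],[0,0,-17],0.05],[[0.012,0.15,0],[0,0,-25.5],0.05],[[0.016,0.2,0],[0,0,-34],0.05],[[0.02,0.245,0],[0,0,-42],0.05]]'; python3 go.py 552.5 -210 120 90
python3 -c "
from h import *
I=pickle.load(open('s7.pkl','rb'));f=lambda x,y:(215+x/6,265+y/6)
P=np.r_[at(I,[f(468,47)],12),at(I,[f(545,328)],10)];print(P.round(1),P.mean(0),np.linalg.norm(P[1]-P[0]),np.degrees(np.arctan2(*(P[0]-P[1])[1::-1])))"
```

```text
time_s: 12.0
tcp_pos: [487.1, -60.5, 218.5]
orientation: [0.94, 0.342, 0.0, 0.0]
force: [0.8, 0.6, 0.4]
width: 50.2
finger_force: 0.0
now 12.0 [487.1 -60.5 218.5] phi 40.0 q [-0.36 -0.13  1.96  0.    1.31  0.52] w 50.2 F [0.8 0.6 0.4]
shift [-0.046   0.1564  0.0986] turn [  0.1  -0.  -50. ]
[[ 554.7 -157.1   12. ]
 [ 552.5 -261.2   10. ]] [ 553.57978844 -209.11243324   11.        ] 104.12713962408476 88.77220413285116
```

```bash
python3 -m jog '[[[-0.011,0.04,0],[0,0,-8.5],0.05],[[-0.022,0.08,0],[0,0,-17],0.05],[[-0.034,0.12,0.02],[0,0,-25.5],0.05],[[-0.045,0.155,0.06],[0,0,-34],0.05],[[-0.045,0.155,0.1],[0,0,-42.5],0.05]]';python3 -m jog '[[[0,0,0.04],[0,0,-6],0.05],[[0,0,0.04],[0,0,-6],0.05],[[0,0,0.04],[0,0,-6],0.05],[[0,0,0.04],[0,0,-6],0.05]]'; python3 go.py 553.3 -209 24 89.3
```

```text
time_s: 12.5
tcp_pos: [553.7, -211.3, 119.0]
orientation: [0.753, 0.658, 0.001, 0.003]
force: [0.6, -0.1, 0.2]
width: 50.0
finger_force: 0.0
time_s: 12.9
tcp_pos: [553.3, -207.7, 81.1]
orientation: [0.719, 0.695, 0.001, 0.002]
force: [0.3, -0.1, 0.6]
width: 50.0
finger_force: 0.0
now 12.9 [ 553.3 -207.7   81.1] phi 88.1 q [-0.55  0.28  1.8   0.    1.06 -0.52] w 50.0 F [ 0.3 -0.1  0.6]
shift [-0.0012 -0.0002  0.0571] turn [ 0.2  0.1 -1.2]
```

```bash
python3 -m jog '[[[-0.001,0,0.03],[0,0,-1.2],0.045],[[-0.001,0,0.05],[0,0,-1.2],0.045],[[-0.001,0,0.057],[0,0,-1.2],0.045],[[-0.001,0,0.057],[0,0,-1.2],0.045]]' ; python3 -m jog '[[[0,0,0],[0,0,0],0.0],[[0,0,0],[0,0,0],0.0],[[0,0,0],[0,0,0],0.0],[[0,0,0],[0,0,0],0.0],[[0,0,0],[0,0,0],0.0]]'; python3 go.py 553.3 -209 24 89.3;python3 -m jog '[[[0,0,-0.05],[0,0,0],0.0],[[0,0,-0.1],[0,0,0],0.0],[[0,-0.02,-0.15],[0,0,8],0.0],[[0.03,-0.04,-0.185],[0,0,16],0.0],[[0.075,-0.055,-0.19],[0,0,24],0.0]]'; python3 go.py 490 50 210 -5.7
```

```text
time_s: 13.3
tcp_pos: [552.1, -208.1, 22.2]
orientation: [0.711, 0.703, 0.0, 0.001]
force: [0.1, 0.0, 0.5]
width: 45.1
finger_force: 0.0
time_s: 13.8
tcp_pos: [551.9, -208.1, 21.7]
orientation: [0.711, 0.703, 0.0, 0.0]
force: [-0.1, 0.2, 3.1]
width: 14.9
finger_force: 30.0
now 13.8 [ 551.9 -208.1   21.7] phi 89.3 q [-0.55  0.37  1.81  0.    0.96 -0.54] w 14.9 F [-0.1  0.2  3.1]
shift [-0.0008  0.0014 -0.0023] turn [0.1 0.  0. ]
time_s: 14.3
tcp_pos: [499.0, -134.5, 216.5]
orientation: [0.844, 0.536, 0.002, 0.004]
force: [0.5, 0.8, -0.9]
width: 14.5
finger_force: 30.0
now 14.3 [ 499.  -134.5  216.5] phi 64.8 q [-0.48 -0.07  1.91 -0.    1.29 -0.04] w 14.5 F [ 0.5  0.8 -0.9]
shift [ 0.1631 -0.0868  0.0056] turn [ 0.5 -0.3 70.5]
```

```bash
python3 -m jog '[[[0.043,-0.023,0],[0,0,8.5],0.0],[[0.086,-0.046,0],[0,0,17],0.0],[[0.129,-0.069,0],[0,0,25.5],0.0],[[0.172,-0.092,0],[0,0,34],0.0],[[0.215,-0.112,0],[0,0,42],0.0]]'; python3 go.py 600 290 200 -5.7
```

```text
time_s: 14.8
tcp_pos: [485.3, 90.8, 211.0]
orientation: [0.973, 0.232, -0.0, -0.0]
force: [0.9, 0.3, -0.6]
width: 14.6
finger_force: 30.0
now 14.8 [485.3  90.8 211. ] phi 26.8 q [-0.05 -0.12  1.96 -0.    1.3   1.06] w 14.6 F [ 0.9  0.3 -0.6]
shift [ 0.1922 -0.1261  0.011 ] turn [-0.   0.  32.5]
```

```bash
python3 -m jog '[[[0.038,-0.026,0],[0,0,8],0.0],[[0.077,-0.05,0],[0,0,16],0.0],[[0.115,-0.076,0],[0,0,24],0.0],[[0.154,-0.1,0],[0,0,29],0.0],[[0.192,-0.126,0.01],[0,0,29],0.0]]'; python3 -m jog '[[[0,0,0],[0,0,0],0.0],[[0,0,0],[0,0,0],0.0]]'; python3 go.py 606.7 315.3 62 -5.7
```

```text
time_s: 15.3
tcp_pos: [601.0, 290.7, 202.1]
orientation: [1.0, -0.017, 0.001, -0.0]
force: [1.7, 0.0, 0.1]
width: 14.8
finger_force: 30.0
time_s: 15.5
tcp_pos: [598.9, 289.1, 199.5]
orientation: [1.0, -0.016, -0.001, 0.001]
force: [0.2, -0.6, -1.1]
width: 14.9
finger_force: 30.0
now 15.5 [598.9 289.1 199.5] phi -1.8 q [ 0.28  0.3   1.54 -0.    1.31  1.88] w 14.9 F [ 0.2 -0.6 -1.1]
shift [ 0.0073 -0.0266  0.1374] turn [0.1 0.1 3.9]
```

```bash
python3 -m jog '[[[0.007,-0.026,0.04],[0,0,3.9],0.0],[[0.007,-0.026,0.085],[0,0,3.9],0.0],[[0.007,-0.026,0.125],[0,0,3.9],0.0],[[0.007,-0.026,0.137],[0,0,3.9],0.0],[[0.007,-0.026,0.137],[0,0,3.9],0.0]]'; python3 -m jog '[[[0,0,0],[0,0,0],0.0],[[0,0,0],[0,0,0],0.0]]'; python3 go.py 606.7 315.3 30.5 -5.7; python3 -c "
from h import *
I=eyes.get_image('side');pickle.dump(I,open('s8.pkl','wb'))
cv2.imwrite('pics/s8.png',cv2.resize(I['color'][100:220,180:340,::-1],(800,600),interpolation=cv2.INTER_CUBIC))"
```

```text
time_s: 16.0
tcp_pos: [606.1, 313.1, 62.7]
orientation: [0.999, -0.051, -0.002, 0.001]
force: [0.3, -0.2, -0.9]
width: 14.8
finger_force: 30.0
time_s: 16.2
tcp_pos: [609.5, 314.8, 67.6]
orientation: [0.999, -0.051, 0.003, -0.001]
force: [-0.4, 0.9, -1.2]
width: 15.0
finger_force: 30.0
now 16.2 [609.5 314.8  67.6] phi -5.8 q [ 0.31  0.49  1.55 -0.    1.1   1.98] w 15.0 F [-0.4  0.9 -1.2]
shift [-0.003  -0.0001  0.0371] turn [-0.1 -0.3 -0.1]
```

View pics/s8.png

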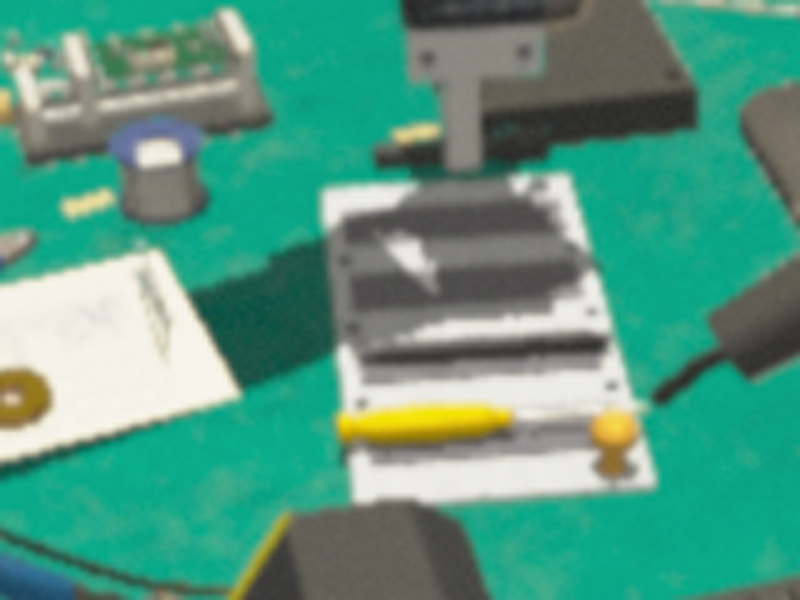

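The held torch spans crop (375,153) to (548,148). The marker lies from (362,352) to (607,340) on its strip and the screwdriver from (338,428) on its own. I'll check the numbers.

```bash
python3 -c "
from h import *
I=pickle.load(open('s8.pkl','rb'))
f=lambda x,y:(180+x/5,100+y/5)
for a,b,z in [((375,153),(549,150),54),((361,354),(607,341),13)]:
  P=at(I,[f(*a),f(*b)],z);print(P.round(1),P.mean(0),np.linalg.norm(P[1]-P[0]),np.degrees(np.arctan2(*(P[1]-P[0])[1::-1])))
"; python3 go.py 606.7 315.3 30.5 -5.7
```

```text
[[561.  321.8  54. ]
 [658.8 304.3  54. ]] [609.91522875 313.03378981  54.        ] 99.30662800109246 -10.112913046357939
[[529.7 189.8  13. ]
 [660.3 174.4  13. ]] [595.02727936 182.0977661   13.        ] 131.49746771886376 -6.761149458901121
now 16.25 [609.3 314.9  67.3] phi -5.8 q [0.31 0.49 1.55 0.   1.1  1.98] w 14.2 F [ 0.2  0.6 -0.1]
shift [-0.0028 -0.0001  0.0368] turn [-0.1 -0.3 -0.1]
```

```bash
python3 -m jog '[[[-0.003,0,0.015],[0,0,0],0.0],[[-0.003,0,0.028],[0,0,0],0.0],[[-0.003,0,0.0365],[0,0,0],0.0],[[-0.003,0,0.0365],[0,0,0],0.0],[[-0.003,0,0.0365],[0,0,0],0.0]]'; python3 -m jog '[[[0,0,0],[0,0,0],0.04],[[0,0,0],[0,0,0],0.04],[[0,0,0],[0,0,0],0.04],[[0,0,-0.03],[0,0,0],0.04],[[0,0,-0.08],[0,0,0],0.04]]';python3 -m jog '[[[-0.02,0,-0.03],[0,0,0],0.05],[[-0.07,0,-0.05],[0,0,0],0.05],[[-0.12,0,-0.05],[0,0,0],0.05],[[-0.17,0,-0.05],[0,0,0],0.05],[[-0.22,0,-0.05],[0,0,0],0.05]]'; python3 -m jog '[[[-0.02,0.05,0],[0,0,0],0.05],[[-0.02,0.1,0],[0,0,0],0.05],[[-0.02,0.15,0],[0,0,0],0.05],[[-0.02,0.2,0],[0,0,0],0.05],[[-0.02,0.24,0],[0,0,0],0.05]]'; python3 go.py 426 262 100 93; python3 -c "
from h import *
d={n:eyes.get_image(n) for n in('side','top')};pickle.dump(d,open('d9.pkl','wb'))
a=cv2.resize(d['top']['color'][120:250,130:270,::-1],(420,390),interpolation=cv2.INTER_CUBIC)
b=cv2.resize(d['side']['color'][110:240,150:275,::-1],(375,390),interpolation=cv2.INTER_CUBIC)
cv2.imwrite('pics/c9.png',np.hstack([a,b]))"
```

```text
time_s: 16.75
tcp_pos: [604.0, 314.7, 28.6]
orientation: [0.999, -0.05, -0.001, 0.001]
force: [-6.9, -2.7, 12.8]
width: 14.6
finger_force: 30.0
time_s: 17.25
tcp_pos: [601.0, 313.6, 102.8]
orientation: [0.999, -0.051, -0.005, 0.002]
force: [1.5, -0.1, -0.3]
width: 39.7
finger_force: 0.0
time_s: 17.75
tcp_pos: [387.0, 336.4, 156.9]
orientation: [0.999, -0.051, -0.0, 0.0]
force: [-0.6, 0.9, 0.8]
width: 49.9
finger_force: 0.0
time_s: 18.25
tcp_pos: [344.1, 98.3, 156.9]
orientation: [0.999, -0.05, -0.0, 0.0]
force: [0.7, -0.3, -0.5]
width: 50.2
finger_force: 0.0
now 18.25 [344.1  98.3 156.9] phi -5.8 q [-0.04 -0.45  2.33 -0.    1.27  1.63] w 50.2 F [ 0.7 -0.3 -0.5]
shift [ 0.0651 -0.1711  0.0569] turn [ -0.    0.  -98.8]
```

View pics/c9.png

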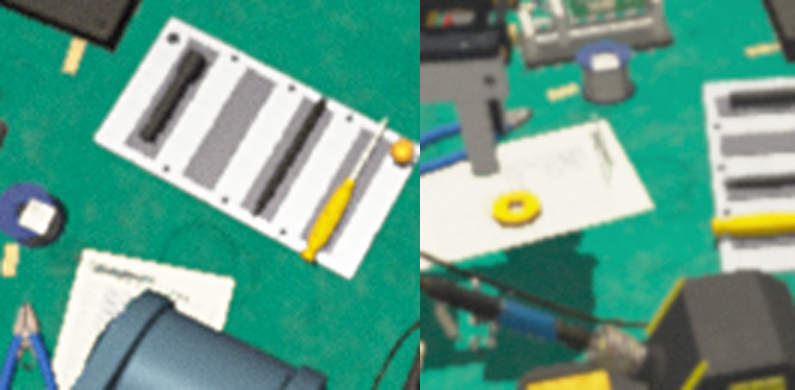

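The three placed tools look well centred on their strips. The bar at the top of the paper is tilted against the sheet's edge, so I'll rectify both views to metric at z≈4 to confirm that it's the tweezers.

```bash
python3 - <<'E'
from h import *
d=pickle.load(open("d0.pkl","rb"))
out=[]
for n in("top","side"):
    # cols: y 350..180 (170mm), rows: x 480..360
    ys=350-np.arange(0,170,1/2.3); xs=500-np.arange(0,200,1/2.9)
    X,Y=np.meshgrid(xs,ys,indexing='ij')
    uv=proj(d[n],np.c_[X.ravel(),Y.ravel(),np.full(X.size,4.)]).astype(np.float32)
    im=cv2.remap(d[n]["color"][:,:,::-1],uv[:,0].reshape(X.shape),uv[:,1].reshape(X.shape),cv2.INTER_CUBIC)
    for k in range(0,170,20): cv2.putText(im,str(350-k),(int(k*2.3),575),0,.35,(0,0,255),1); cv2.line(im,(int(k*2.3),560),(int(k*2.3),565),(0,0,255))
    for k in range(0,200,20): cv2.putText(im,str(500-k),(0,int(k*2.9)+4),0,.35,(0,0,255),1)
    out.append(im)
cv2.imwrite("pics/r10.png",np.hstack(out)[:600,:800])
E
```

```text
(no output)
```

View pics/r10.png

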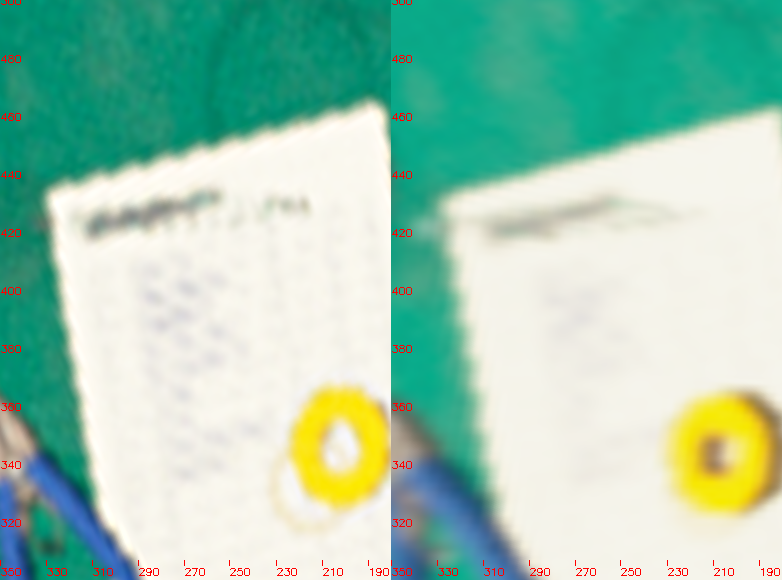

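The two rectified views agree: there's a steel bar on the paper. In the side view it runs from about (421,335), protruding past the sheet's left edge, to about (425,210), so roughly 123 mm, and a dark reflection covers part of it. I'll refine its position numerically.

```bash
python3 - <<'E'
from h import *
d=pickle.load(open("d0.pkl","rb")); d9=pickle.load(open("d9.pkl","rb"))
S=[d["side"]["color"],cv2.imread("pics/side0.png")[:,:,::-1],pickle.load(open("s7.pkl","rb"))["color"],pickle.load(open("s5.pkl","rb"))["color"],pickle.load(open("s8.pkl","rb"))["color"]]
T=[d["top"]["color"],cv2.imread("pics/top0.png")[:,:,::-1]]
ys=np.arange(348,196,-6.); xs=np.arange(446,402,-3.)
X,Y=np.meshgrid(xs,ys)
for n,L in(("top",T),("side",S)):
    im=np.mean([i.astype(np.float32) for i in L],0)
    uv=proj(d[n],np.c_[X.ravel(),Y.ravel(),np.full(X.size,6.)]).astype(np.float32)
    m=cv2.remap(im,uv[:,0].reshape(X.shape),uv[:,1].reshape(X.shape),cv2.INTER_LINEAR)
    print(n,"R  cols x",xs.astype(int))
    for y,r in zip(ys,m[...,0]): print(int(y),r.astype(int))
E
```

```text
top R  cols x [446 443 440 437 434 431 428 425 422 419 416 413 410 407 404]
348 [ 4  9  4  1  6 10 10 14 21 22 17 18 23 33 39]
342 [ 0 12  8 11 11 10 12 15 20 22 22 21 28 43 49]
336 [19 21 21 22 23 27 33 41 36 20 16 29 46 51 46]
330 [ 11   6   6  33  84 123 119  97  94  50  43  41  44  24  15]
324 [ 17  11  23 102 216 255 254 246 240 244 231 243 211 175 147]
318 [  0   5  29 138 247 253 243 231 235 244 250 251 252 252 253]
312 [ 14   9  76 190 246 253 245 215 191 206 238 249 250 249 248]
306 [  6  42 152 235 254 248 217 165 142 187 237 250 248 245 246]
300 [  5  48 157 236 254 249 227 181 169 226 251 250 249 246 247]
294 [ 40 127 222 254 252 239 188 140 178 239 251 249 246 245 245]
288 [ 38 142 242 254 252 243 182 154 186 237 250 249 242 237 237]
282 [ 94 210 253 253 247 197 150 171 214 241 250 249 243 232 236]
276 [166 243 253 252 246 195 163 191 222 240 248 243 243 245 243]
270 [170 240 253 251 240 199 181 223 245 249 249 243 237 239 235]
264 [231 254 252 245 209 165 191 231 236 247 247 247 247 244 239]
258 [240 254 251 242 205 178 231 241 239 246 245 247 247 241 234]
252 [254 252 
[... 1694 characters left out ...]
214 197 219 236 241 244 244 243 242 241]
252 [197 241 245 243 232 203 209 228 230 241 244 244 244 243 240]
246 [232 244 245 244 239 221 222 230 231 242 244 244 244 243 242]
240 [242 245 245 245 244 234 227 228 235 242 244 244 244 244 244]
234 [244 245 246 246 245 240 228 228 234 242 244 244 244 244 245]
228 [245 245 246 246 246 243 230 228 237 243 244 244 243 244 244]
222 [245 245 246 246 246 245 238 233 241 244 245 244 244 244 243]
216 [246 246 246 246 246 245 239 239 243 244 244 244 245 244 244]
210 [246 246 246 246 246 245 243 243 244 244 244 244 245 244 244]
204 [246 246 246 246 245 245 245 244 244 244 244 244 244 244 245]
198 [246 246 246 246 246 245 244 244 245 244 244 244 244 243 244]
```

```bash
python3 -m jog '[[[0.013,-0.037,0],[0,0,-8.5],0.05],[[0.026,-0.073,0],[0,0,-17],0.05],[[0.038,-0.11,0],[0,0,-25.5],0.05],[[0.05,-0.147,0],[0,0,-34],0.05],[[0.063,-0.183,0],[0,0,-42.5],0.05]]'; python3 -m jog '[[[0,0,0],[0,0,-8.5],0.05],[[0,0,0],[0,0,-17],0.05],[[0,0,0],[0,0,-25.5],0.05],[[0,0,0],[0,0,-34],0.05],[[0,0,0],[0,0,-42.5],0.05]]'; python3 -m jog '[[[0,0,0.03],[0,0,-8.5],0.05],[[0,0,0.06],[0,0,-12],0.05],[[0,0,0.07],[0,0,-12],0.05],[[0,0,0.07],[0,0,-12],0.05],[[0,0,0.07],[0,0,-12],0.05]]';python3 go.py 425 274 20.5 92.6
```

```text
time_s: 18.85
tcp_pos: [425.8, 278.4, 156.6]
orientation: [0.948, 0.319, -0.001, -0.0]
force: [1.3, -0.1, -0.9]
width: 49.8
finger_force: 0.0
time_s: 19.35
tcp_pos: [425.4, 276.7, 156.6]
orientation: [0.768, 0.64, -0.001, -0.0]
force: [-0.3, 0.6, 0.0]
width: 49.8
finger_force: 0.0
time_s: 19.85
tcp_pos: [426.6, 276.2, 88.3]
orientation: [0.7, 0.714, 0.0, 0.0]
force: [0.1, 0.2, -1.1]
width: 50.0
finger_force: 0.0
now 19.85 [426.6 276.2  88.3] phi 91.2 q [0.35 0.09 2.01 0.   1.04 0.33] w 50.0 F [ 0.1  0.2 -1.1]
shift [-0.0022 -0.0017  0.0678] turn [ 0.1 -0.  -1.4]
```

```bash
python3 -m jog '[[[-0.002,-0.0017,0.03],[0,0,-1.4],0.04],[[-0.002,-0.0017,0.055],[0,0,-1.4],0.04],[[-0.002,-0.0017,0.067],[0,0,-1.4],0.04],[[-0.002,-0.0017,0.068],[0,0,-1.4],0.04],[[-0.002,-0.0017,0.068],[0,0,-1.4],0.04]]' ; python3 -m jog '[[[0,0,0],[0,0,0],0.0],[[0,0,0],[0,0,0],0.0],[[0,0,0],[0,0,0],0.0],[[0,0,0],[0,0,0],0.0],[[0,0,0],[0,0,0],0.0]]'; python3 go.py 450 274 150 92.6
```

```text
time_s: 20.35
tcp_pos: [425.5, 274.0, 20.7]
orientation: [0.691, 0.723, 0.001, 0.0]
force: [-0.3, -0.1, 0.4]
width: 40.2
finger_force: 0.0
time_s: 20.85
tcp_pos: [424.7, 273.6, 19.8]
orientation: [0.691, 0.723, 0.0, 0.0]
force: [-0.9, -0.9, 0.7]
width: 10.7
finger_force: 30.0
now 20.85 [424.7 273.6  19.8] phi 92.6 q [0.35 0.21 2.03 0.   0.9  0.3 ] w 10.7 F [-0.9 -0.9  0.7]
shift [-0.0007  0.0254 -0.1302] turn [ 0. -0.  0.]
```

```bash
python3 -m jog '[[[0,0,-0.04],[0,0,0],0.0],[[-0.04,0.018,-0.05],[0,0,0],0.0],[[-0.08,0.036,-0.05],[0,0,0],0.0],[[-0.12,0.054,-0.05],[0,0,0],0.0],[[-0.127,0.056,-0.05],[0,0,0],0.0]]' ; python3 -m jog '[[[0,0,0],[0,0,0],0.0],[[0,0,0],[0,0,0],0.0],[[0,0,0],[0,0,0],0.0]]'; python3 go.py 487 150 70 92.6; python3 - <<'E'
from h import *
L=[eyes.get_image("side") for _ in range(4)]; I=L[0]; im=np.mean([l["color"].astype(np.float32) for l in L],0); o=observe(); c=o["tcp_pos"]
pickle.dump(im,open("im11.pkl","wb"))
a=np.radians(92.6); u=np.array([np.cos(a),np.sin(a)]); v=np.array([u[1],-u[0]])
ss=np.arange(80,-81,-5.); ws=np.arange(-21,22,3.)
Sg,W=np.meshgrid(ss,ws,indexing='ij'); P=np.c_[c[:2]+Sg.ravel()[:,None]*u+W.ravel()[:,None]*v,np.full(Sg.size,c[2]-16)]
uv=proj(I,P).astype(np.float32); m=cv2.remap(im,uv[:,0].reshape(Sg.shape),uv[:,1].reshape(Sg.shape),cv2.INTER_LINEAR)
print(c.round(1),ws)
for s,r in zip(ss,m[...,0]): print(int(s),r.astype(int))
E
```

```text
time_s: 21.35
tcp_pos: [488.3, 146.2, 70.2]
orientation: [0.692, 0.722, 0.001, 0.001]
force: [0.1, -0.4, -0.7]
width: 10.5
finger_force: 30.0
time_s: 21.65
tcp_pos: [485.3, 150.3, 69.2]
orientation: [0.69, 0.724, -0.0, -0.0]
force: [-1.1, 0.6, -0.5]
width: 10.5
finger_force: 30.0
now 21.65 [485.3 150.3  69.2] phi 92.7 q [0.08 0.12 2.01 0.   1.01 0.03] w 10.5 F [-1.1  0.6 -0.5]
shift [-0.0004  0.0016 -0.0008] turn [-0.1 -0.   0.1]
[485.8 150.   69.5] [-21. -18. -15. -12.  -9.  -6.  -3.   0.   3.   6.   9.  12.  15.  18.
  21.]
80 [ 32  48  64  89 122 137 139 131 102  66  50  43  56  98 133]
75 [ 42  54  70  98 127 138 139 128  94  62  55  52  69 112 136]
70 [ 45  54  71 104 132 139 138 122  84  56  51  52  80 122 139]
65 [ 46  50  70 110 137 139 135 113  74  55  54  55  89 128 139]
60 [ 40  37  67 112 136 139 133 107  70  62  60  63  98 130 138]
55 [ 25  29  72 116 137 140 133 105  72  59  55  68 107 134 138]
50 [ 12  29  80 122 139 138 130 101  64  44  44  72 114 136 137]
45 [ 10  31  86 127 138 139 128  96  66  35  43  80 120 137 136]
40 [ 10  31  92 128 138 138 124  93  75  46  52 
[... 799 characters left out ...]
 39 21 21 19 28 69]
-30 [19 21 19 24 44 79 85 70 66 33 18 17 18 33 77]
-35 [21 21 22 25 41 75 89 76 55 25 17 17 19 43 88]
-40 [19 21 23 23 34 67 90 79 48 22 14 14 19 49 98]
-45 [ 19  20  21  21  28  61  94  84  49  23  16  14  24  63 109]
-50 [ 19  19  20  20  24  54  90  88  48  17  16  19  34  79 117]
-55 [ 20  19  20  20  23  48  88  89  46  23  23  36  65 104 123]
-60 [ 18  18  23  21  21  41  75  72  41  28  34  65 109 133 135]
-65 [ 13  16  21  20  18  30  46  42  31  31  45  87 135 146 145]
-70 [ 13  16  15  19  18  17  21  21  24  29  49 104 142 146 146]
-75 [ 12  12  14  14  16  18  18  20  22  27  56 107 137 141 142]
-80 [ 14  14  17  19  18  18  18  21  23  32  49  83 114 129 131]
```

```bash
python3 -m jog '[[[0,0,-0.045],[0,0,0],0.0],[[0.02,0.025,-0.06],[0,0,-8.5],0.0],[[0.045,0.056,-0.06],[0,0,-17],0.0],[[0.07,0.088,-0.06],[0,0,-25.5],0.0],[[0.094,0.118,-0.06],[0,0,-34],0.0]]' ; python3 -m jog '[[[0,0,0],[0,0,-8.5],0.0],[[0,0,0],[0,0,-17],0.0],[[0,0,0],[0,0,-25.5],0.0],[[0,0,0],[0,0,-34],0.0],[[0,0,0],[0,0,-42.5],0.0]]'; python3 go.py 599.3 249.6 60 174.3
```

```text
time_s: 22.35
tcp_pos: [600.8, 250.1, 129.8]
orientation: [0.446, 0.895, 0.0, 0.0]
force: [1.2, -0.5, -0.1]
width: 10.8
finger_force: 30.0
time_s: 22.85
tcp_pos: [599.5, 249.0, 129.3]
orientation: [0.091, 0.996, -0.0, -0.0]
force: [-0.7, 0.2, -0.0]
width: 10.3
finger_force: 30.0
now 22.85 [599.5 249.  129.3] phi 169.5 q [ 0.22  0.34  1.63  0.    1.18 -1.17] w 10.3 F [-0.7  0.2 -0. ]
shift [0.0003 0.0005 0.0693] turn [-0.  -0.  -4.8]
```

```bash
python3 -m jog '[[[0,0.0005,0.03],[0,0,-4.8],0.0],[[0,0.0005,0.06],[0,0,-4.8],0.0],[[0,0.0005,0.07],[0,0,-4.8],0.0],[[0,0.0005,0.07],[0,0,-4.8],0.0],[[0,0.0005,0.07],[0,0,-4.8],0.0]]'; python3 go.py 599.3 249.6 28.3 174.3
```

```text
time_s: 23.35
tcp_pos: [600.6, 249.3, 60.7]
orientation: [0.053, 0.999, 0.0, 0.001]
force: [0.7, -0.9, -0.1]
width: 10.5
finger_force: 30.0
now 23.35 [600.6 249.3  60.7] phi 173.9 q [ 0.22  0.43  1.65  0.    1.06 -1.25] w 10.5 F [ 0.7 -0.9 -0.1]
shift [0.0014 0.0001 0.0324] turn [ 0.   0.1 -0.4]
```

```bash
python3 -m jog '[[[0.001,0,0.015],[0,0,-0.4],0.0],[[0.001,0,0.026],[0,0,-0.4],0.0],[[0.001,0,0.0322],[0,0,-0.4],0.0],[[0.001,0,0.0322],[0,0,-0.4],0.0],[[0.001,0,0.0322],[0,0,-0.4],0.0]]'; python3 -m jog '[[[0,0,0],[0,0,0],0.03],[[0,0,0],[0,0,0],0.03],[[0,0,0],[0,0,0],0.03],[[0,0,-0.03],[0,0,0],0.03],[[0,0,-0.08],[0,0,0],0.03]]';python3 -m jog '[[[0,0,-0.05],[0,0,0],0.04],[[0,0,-0.1],[0,0,0],0.04],[[0.05,0,-0.11],[0,0,0],0.04],[[0.1,0,-0.11],[0,0,0],0.04],[[0.15,0,-0.11],[0,0,0],0.04]]';python3 -m jog '[[[0,-0.04,0],[0,0,0],0.04],[[0,-0.09,0],[0,0,0],0.04],[[0,-0.14,0],[0,0,0],0.04],[[0,-0.19,0],[0,0,0],0.04],[[0,-0.24,0],[0,0,0],0.04]]'; python3 go.py 450 20 220 174.3
```

```text
time_s: 23.85
tcp_pos: [598.9, 249.1, 27.3]
orientation: [0.05, 0.999, -0.0, -0.0]
force: [-0.5, -0.3, 2.2]
width: 10.7
finger_force: 30.5
time_s: 24.35
tcp_pos: [595.6, 248.2, 103.6]
orientation: [0.05, 0.999, -0.001, -0.005]
force: [1.3, 0.2, 0.2]
width: 30.2
finger_force: 0.0
time_s: 24.85
tcp_pos: [449.3, 263.8, 217.7]
orientation: [0.05, 0.999, 0.0, 0.0]
force: [0.1, -0.6, 0.5]
width: 39.9
finger_force: 0.0
time_s: 25.35
tcp_pos: [426.1, 23.5, 217.3]
orientation: [0.049, 0.999, -0.0, 0.0]
force: [0.6, -0.4, 0.1]
width: 40.1
finger_force: 0.0
now 25.35 [426.1  23.5 217.3] phi 174.4 q [-0.21 -0.31  2.11 -0.    1.34 -1.68] w 40.1 F [ 0.6 -0.4  0.1]
shift [-0.0241 -0.0011 -0.0027] turn [-0.   0.   0.1]
```

All four tools are placed. I'll check numerically by differencing against the empty-rest picture, in the rest's frame.

```bash
python3 - <<'E'
from h import *
d=pickle.load(open("d0.pkl","rb")); a=-0.1003; u=np.array([np.cos(a),np.sin(a)]);v=np.array([-u[1],u[0]]); c=np.array([596.8,216.8])
for n in("top","side"):
    im=np.mean([eyes.get_image(n)["color"].astype(np.float32) for _ in range(4)],0)
    df=np.abs(im-d[n]["color"]).max(2).astype(np.float32)
    for nm,y0,h in(("sd",-99,18),("marker",-33,13.5),("tweezers",33,13),("torch",99,18)):
        xs=np.arange(-90,91,1.);ys=np.arange(y0-28,y0+29,1.); X,Y=np.meshgrid(xs,ys)
        uv=proj(d[n],np.c_[c+X.ravel()[:,None]*u+Y.ravel()[:,None]*v,np.full(X.size,float(h))]).astype(np.float32)
        m=cv2.remap(df,uv[:,0].reshape(X.shape),uv[:,1].reshape(X.shape),cv2.INTER_LINEAR)>45
        k,l,st,_=cv2.connectedComponentsWithStats(m.astype(np.uint8))
        i=1+np.argmax(st[1:,4]); sel=l==i; p=np.c_[X[sel],Y[sel]-y0]; w=np.linalg.svd(p-p.mean(0),full_matrices=False)[2][0]
        print(n,nm,"x",p[:,0].min(),p[:,0].max(),"mean y",p[:,1].mean().round(1),"y range",p[:,1].min(),p[:,1].max(),"ang",np.degrees(np.arctan(w[1]/w[0])).round(1))
E
```

```text
top sd x -90.0 13.0 mean y -0.1 y range -28.0 28.0 ang -1.2
top marker x -67.0 74.0 mean y 0.4 y range -6.0 6.0 ang 0.2
top tweezers x 42.0 46.0 mean y -1.6 y range -3.0 0.0 ang -23.7
top torch x -55.0 50.0 mean y -1.3 y range -14.0 11.0 ang 0.6
side sd x -84.0 54.0 mean y -2.0 y range -26.0 17.0 ang 1.8
side marker x -67.0 71.0 mean y -3.4 y range -14.0 7.0 ang 0.4Traceback (most recent call last):
  File "<stdin>", line 11, in <module>
    return _wrapfunc(a, 'argmax', axis=axis, out=out, **kwds)
    return bound(*args, **kwds)
ValueError: attempt to get argmax of an empty sequence
```

```bash
python3 -m jog '[[[0,-0.05,0],[0,0,0],0.04],[[0,-0.1,0],[0,0,0],0.04],[[0,-0.15,0],[0,0,0],0.04],[[0,-0.2,0],[0,0,0],0.04],[[0,-0.24,0],[0,0,0],0.04]]'; cat > chk.py <<'E'
from h import *
d=pickle.load(open("d0.pkl","rb")); a=-0.1003; u=np.array([np.cos(a),np.sin(a)]);v=np.array([-u[1],u[0]]); c=np.array([596.8,216.8])
for n in("top","side"):
    im=np.mean([eyes.get_image(n)["color"].astype(np.float32) for _ in range(8)],0)
    df=np.abs(im-cv2.GaussianBlur(d[n]["color"],(3,3),0)).max(2).astype(np.float32)
    for nm,y0,h,t in(("sd",-99,18,45),("marker",-33,13.5,45),("tweezers",33,12,22),("torch",99,18,45)):
        xs=np.arange(-90,91,1.);ys=np.arange(y0-20,y0+21,1.); X,Y=np.meshgrid(xs,ys)
        uv=proj(d[n],np.c_[c+X.ravel()[:,None]*u+Y.ravel()[:,None]*v,np.full(X.size,float(h))]).astype(np.float32)
        r=cv2.remap(df,uv[:,0].reshape(X.shape),uv[:,1].reshape(X.shape),cv2.INTER_LINEAR); m=r>t
        p=np.c_[X[m],Y[m]-y0]; w=np.linalg.svd(p-p.mean(0),full_matrices=False)[2][0]
        print(n,nm,len(p),"x",np.percentile(p[:,0],[0,1,99,100]),"y",np.percentile(p[:,1],[5,50,95]),"ang",np.degrees(np.arctan(w[1]/w[0])).round(1))
        if nm=="tweezers":
            for j in range(8,33,3): print(int(ys[j]-y0),r[j,10:180:8].astype(int))
E
python3 chk.py
```

```text
time_s: 26.25
tcp_pos: [403.3, -215.0, 217.5]
orientation: [0.049, 0.999, -0.0, 0.0]
force: [0.4, -0.6, -0.0]
width: 39.8
finger_force: 0.0
top sd 2036 x [-81. -80.  80.  83.] y [-8.  2. 10.] ang 1.0
top marker 1523 x [-67. -64.  72.  75.] y [-5.  0.  5.] ang 0.2
top tweezers 496 x [-80. -76.  71.  72.] y [-7. -2.  9.] ang -0.4
-12 [16 13  9  4  4  5  3  2  3  3  2  3  4  2  3  4  4  6 10 22  6  3]
-9 [15 10  2  4  4  4  5  5  5 10 13  3  7  8  4  2  2  2  7 17  8  3]
-6 [20 11  9  5  8 20 20  9 11 20 31  8 22 26 24 20 12  6 10 19 12  3]
-3 [16 10 13 11 34 25 14  9 22 15 15 17 12 24 29 37 38 20 11 18 12  3]
0 [18 11 23  5 26  9  3  8 12 12  7  9  8 20 27 35 37 15 11 20  8  2]
3 [16  9 14 16  7  6  6 11  5 25 16 17 14 26 19 19 13 11 15 17 10  3]
6 [19 10  5 10  6 14 14 20 37 17 10 16 11 14  8 12  4  7 11 19  8  2]
9 [15 10  5  5  5  7  8 13 30  5  7 13 11 11  4  9  4  3  7 21  9  3]
12 [23 10  8  2  3  2  3  4  9  2  4  5  3  4  3  4  2  3 12 16  7  2]
top torch 2047 x [-55.   -53.    48.54  50.  ] y [-10.7  -1.    8. ] ang 0.6
side sd 3335 x [-84. -82.  76.  79.] y [-17.  -1.  13.] ang 1.5
side marker 2168 x [-66. -63.  68.  70.] y [-11.  -3.   4.] ang 0.3
side tweezers 529 x [-63. -61.  69.  70.] y [-10.  -3.   9.] ang 2.7
-12 [ 8  7  9  8  7 14 18 18 16 19  5  4 18 12  4 12  3  3  8 11  4  4]
-9 [ 7  8 14 17 15 23 25 22 17 19  6  8 22 15  9 21  9  5  8 11  4  4]
-6 [ 6  8 19 24 21 23 22 20 16 15  8  9 21 15 13 25 12  8  8  7  4  5]
-3 [ 6  8 15 26 25 21 18 17 12  9 11 11 19 18 12 24 14  9  9  7  4  4]
0 [ 5  8 10 23 22 15 13 13 12 14 17 14 16 23 10 21 19  7 10  4  4  4]
3 [ 4  7  7 17 17 12 10  9 15 21 18 12 13 34 11 18 24  6 10  4  4  4]
6 [ 3  7 10 12  9 11 10  6 12 22 13  7 10 30 10 13 29  7  8  7  4  4]
9 [ 3  7 12  9  8 14 17  6 10 23 14  8  4 22  9 10 22  4  7  8  4  3]
12 [ 4  7 10  9 10 15 16  7 12 23 16 10  6 16 10  8 13  5  7  8  4  3]
side torch 3363 x [-54. -53.  45.  47.] y [-19.  -4.  12.] ang 3.8
```

Each tool lies within about 3 mm and 1° of its strip's centre and axis, and the arm is clear, so I'm handing in.

```bash
python3 -c "
from plant import order; print(order.finish_job())"
```

```text
the job is handed in; nothing more can be done
None
```

I laid the four tools on the rest in order from knob to flat cap (screwdriver, marker, tweezers, torch), each about 3 mm or less off centre by my camera check, and handed the job in at about 27 s; the tweezers are the least certain because they show poorly against the plate.

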